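# Lock the mixing jar on the bench mixer, label to the front

### The arm

A 7-joint arm with a two-finger parallel gripper is mounted at the origin on a cart in front of the work surface, level with it; the furniture and walls round the work are solid. World frame = base frame: x ahead of the robot, y to its left, z up, the work surface at z = 0. Lengths are in mm, angles in rad, forces in N, time in s.
With the tool pointing down it reaches from about 400 to 850 mm from the base axis. Payload 6.9 kg.
Tool frame: the origin (TCP) lies at the very end of the fingers, on their centre line; the grasp point (between the pads) lies 19 mm behind it; x points along the fingers, y is the direction in which the jaws open and shut, and the axes are right-handed (so a half turn about x gives the same grasp; the last joint's range is limited). The gripper opens to 85 mm and grips with 20 to 120 N. Pads are 22 mm wide; open, the fingers measure 114 mm over their backs; the gripper's body (76 mm by 85 mm) begins 54 mm behind the grasp point. The pads swing forward as they close: fully open they stand 13 mm farther back than shut.
Start: joints at [1.345, 0.507, -0.238, 1.5, 0.126, 1.149, -0.155], TCP at [203.561, -590.91, 231.275] pointing down, gripper open.
Joint ranges: [-3.08, 3.08], [-0.24, 2.05], [-1.43, 1.35], [0, 2.5], [-1.52, 4.66], [0.17, 1.96], [-2.89, 2.89]. Speed limits (rad/s): [2.39, 2.39, 3.14, 3.14, 3.14, 3.14, 3.14].

### API

Orientations are given as a unit quaternion [w, x, y, z].
In Python, from workcell import telemetry, optics, env gives the robot as it stands. The module is installed in compiled form; this text tells all that it offers.
- The arm moves only by the tool play_rows, never from a script. Its argument "targets" is a list of rows, each an object of numbers: "gripper": the closure, from -1 (fully open) to 1 (shut), so that 0 is half open; "dx", "dy", "dz": the shift along the tool's x, y, z in mm; "turn": the turn about the tool's x in degrees. A call has exactly 5 rows; each row is the pose to reach, as a shift and turn from the pose commanded when the call began, along the tool's axes at that moment; what a row does not reach only later rows make up. A row lasts 1/12 s, in which the tool goes at most 41.7 mm and 7.16 degrees, less where a joint would pass 70% of its speed; a pose out of reach is approached as far as the arm can. A call with a gripper value outside its range is refused whole. The fingers move at their own pace and stop on an object; the grip force is fixed at half the most. Time passes only in rows, so rows that repeat a pose let the fingers close, or fill a call up. It gives the time, the measured TCP pose, the force and the opening at its end, in the units of the state.
- telemetry.get_obs(): the state, without advancing time (a new reading comes with each control period).
- optics.get_image(name): name is "scene" or "top" or "wrist"; returns the picture (400x640x3 uint8, red, green, blue); there is no depth.
- optics.camera_params(name): a dict with "fx", "fy", "cx", "cy" (pixels), "R" (3x3) and "t" (3): a world point X has camera coordinates R X + t; the wrist camera has in their place "hand_eye" (4x4, takes a point from camera to tool coordinates, whose origin is the TCP and whose axes are the tool frame's). Camera axes: x right, y down, z forward; pixel columns grow to the right and rows downward; lengths in mm; the calibration is good to about 2 mm. A picture is of the moment at which its call begins: read the wrist's pose just before it. camera_params takes no time and is no camera call.
- env.close_job(): hands the job in, once; it reports no verdict.
Trained networks look in the newest picture that a camera, given by its name, has taken for a name from the list of things; names that differ only in an ending like _2 or _b are one class to them, and where a whole thing is asked for, a point or a joint stands for the part that bears it (a point fixed in the world has none). Each returns a list of dicts, best first, with "confidence" (0 to 1); they miss things now and then, are a little off and sometimes report something else, mostly with a low value. They report only what shows in the picture. A call takes as long as a camera call.
- optics.search_frame(camera, thing): "centre" ([column, row] as shares, 0 to 1, of the picture: columns of its width, rows of its height, amid what is visible of it).
- optics.landmark_of(camera, thing): "centre" ([column, row] as shares, 0 to 1, of the picture: columns of its width, rows of its height: a listed point, or the origin of a listed thing).
The state is a dict: "t": time; "joint_pos": joint angles; "dq": joint speeds; "joint_torque": joint torques, N m; "tool_pos": TCP position; "orientation": TCP orientation; "wrist_force": force on the tool from outside, world axes, zero at the start; "ft_torque": the same for the moment, N m; "grip_width": finger opening in mm.
Only numpy, scipy, OpenCV 4.12 (cv2) and the standard library are available. Lean on these libraries where they do the work, as an engineer would, in place of code of your own. Each camera call takes 0.05 s, during which the arm holds its last target.

### The job

The closed mixing jar has been set on the bench mixer but is not locked: its lugs still ride on top of the collar. With a fingertip resting lightly on the edge of its rubber lid, roll it round clockwise (seen from above) until the lugs drop into the gaps of the collar, then keep rolling the same way until it comes up against its stop with the label facing the mixer's front. Be gentle, keep the jar upright and leave the things around it where they are.

Things in the scene. Friction and masses are not known exactly. Their poses are not given: they have to be found in the camera images.
- mixer: Fixed bench mixer: grey housing 172 x 168 mm, its top 60 mm above the table, a round steel bayonet collar on top. Origin on the table under the collar's centre, z up; -x is its front, where the dial and rocker switch are, with a white mark on the front of the collar.
- mixer_collar (a point): On the collar's axis, at the top of its lip, 77.5 mm above the table. The collar is 132 mm across; its lip, 4 mm thick, has a bore of 103 mm and four gaps. The gaps take the jar's lugs, with 3 degrees of play each way, where the jar is turned 40 degrees anticlockwise (from above) of its locked place. Collar and lugs are slick (friction 0.12 to 0.18).
- jar_center (a point): Centre of the loose, dark metal mixing jar, 46 mm above its underside. 100 mm across (too wide to grip), 84-94 mm high with lid, 0.4 to 0.75 kg. z up; -x points at the middle of its label, so at the mixer's yaw the label faces the mixer's front. It starts 64 to 105 degrees anticlockwise (from above) of that. 115.5 mm above the table while the lugs ride on the lip, 106 mm once they have dropped in.
- jar_lugs (a point): On the jar's axis at the level of its four lugs' undersides, 8 mm above the jar's underside. The lugs are 4 mm thick and reach out to a radius of 58 mm; one is wider, so they go in only one way. Dropped in (9.5 mm), the jar can only turn clockwise (from above), the lugs passing under the lip, by 40 degrees to a solid stop at the mixer's yaw.
- jar_mouth (a point): On the jar's axis at its mouth, 76 mm above its underside, 30 mm above jar_center, inside the lid. The flat black rubber press-on lid, 104 mm across (outer 2 mm bevelled), is stuck on tight at an unknown depth: its top is 8 to 18 mm above this point and must be felt for. Rubber grips a fingertip (friction 0.7 to 1.1): 5 to 10 N down, 38 mm off the axis, turns the jar; 20 N or more harms it.
- jar_label (a point): Middle of the white paper label on the jar's side, 50.5 mm from the jar's axis, 39 mm above its underside (60 mm wide, 42 mm high, a grey band along its top and ruled lines, no lettering).
- mixing_cup: Bystander: clear plastic cup, 66 mm across, 75 mm high, origin under its centre.
- tape_measure: Bystander: orange tape measure lying on the table, 66 x 78 x 38 mm, origin under its centre.
- paint_pot: Bystander: small round paint pot with a flip cap, 61 x 50 x 55 mm, origin under its centre.

How it is judged (in metres and radians):
On the way, in this order (a step that is already met when the one before it is completed fails the run):
1. the jar's lugs have dropped into the gaps of the collar (z of jar_center in the frame of mixer below 0.1085 m and angle between jar_center's own z axis and vertical below 0.05 rad), for 0.1 s.
2. the jar has been turned on to its stop, label to the front (z of jar_center in the frame of mixer below 0.1085 m and x of jar_label in the frame of mixer below -0.045 m and y of jar_label in the frame of mixer between -0.006 and 0.006 m), for 0.2 s.
At the end, for the whole second after the job is handed in: The jar stands on the mixer with its lugs dropped in and under the collar's lip (jar_center under 108.5 mm above the mixer's foot), upright, within 4 mm of the collar's axis, turned home so that the middle of the label is within 6 mm (about 7 degrees) of the mixer's front line, and at rest (all of step 2 and horizontal distance between jar_center and mixer below 0.004 m and angle between jar_center's own z axis and vertical below 0.03 rad and linear speed of jar below 0.01 m/s); the robot touches nothing.
It fails at once if the robot pressed on the jar or its lid with more than 20 N (contact force between any of the fingers, the arm and jar above 20 N).
It fails at once if the jar was tipped by more than 11 degrees (angle between jar_center's own z axis and vertical above 0.2 rad).
It fails at once if the mixing cup was pushed more than 30 mm out of its place (distance of mixing_cup from where it was at the start of the episode above 0.03 m).
It fails at once if the tape measure was pushed more than 30 mm out of its place (distance of tape_measure from where it was at the start of the episode above 0.03 m).
It fails at once if the paint pot was pushed more than 30 mm out of its place (distance of paint_pot from where it was at the start of the episode above 0.03 m).
It also fails if it takes over 42 s, if anything falls off the work surface, if the arm or the gripper's body presses on something with over 40 N, if the wrist force passes 120 N, or if a joint passes its speed limit or range.

## Working session

There is one attempt and no reset: what is moved stays moved. The work goes in short steps, Python scripts to look and compute and a tool call to move; the robot and the scene stay as the last step left them, time stands still between calls to the robot, and variables do not carry over. Pictures are saved under pics/ and viewed, and the job is handed in when it is done.

Besides the shell and the picture viewer there is one more tool, called after "Call:" as a command line: name --argument value ..., lists and objects as JSON in quotes. play_rows: Moves the arm, as the interface text tells. Its arguments: {"type":"object","properties":{"targets":{"type":"array"}},"required":["targets"]}

```bash
mkdir -p pics; cat > h.py <<'E'
from workcell import telemetry, optics, env
import numpy as np, cv2
def save(cam,n):
    im=optics.get_image(cam); cv2.imwrite(f'pics/{n}.png',im[:,:,::-1]); return im
def ray(cam,px):
    p=optics.camera_params(cam)
    d=np.array([(px[0]-p['cx'])/p['fx'],(px[1]-p['cy'])/p['fy'],1.])
    R=np.array(p['R']);t=np.array(p['t']).ravel()
    return -R.T@t, R.T@d
def onz(cam,px,z):
    c,d=ray(cam,px); return c+d*(z-c[2])/d[2]
def proj(cam,X):
    p=optics.camera_params(cam); c=np.array(p['R'])@np.array(X)+np.array(p['t']).ravel()
    return np.array([p['fx']*c[0]/c[2]+p['cx'],p['fy']*c[1]/c[2]+p['cy']])
E
python3 - <<'E'
from h import *
o=telemetry.get_obs()
for k in o: print(k,np.round(o[k],3))
save('scene','s0');
for n in ['mixer','mixer_collar','jar_center','jar_mouth','jar_label']:
    for r in optics.landmark_of('scene',n)[:2]: print('scene',n,r['confidence'],np.array(r['centre'])*[640,400])
save('top','t0')
for n in ['mixer','mixer_collar','jar_center','jar_mouth','jar_label','mixing_cup','tape_measure','paint_pot']:
    for r in optics.landmark_of('top',n)[:2]: print('top',n,r['confidence'],np.array(r['centre'])*[640,400])
for c in ['scene','top']:
    print(optics.camera_params(c))
print(optics.camera_params('wrist'))
E
```

```text
t 0.0
joint_pos [ 1.344  0.508 -0.237  1.501  0.126  1.149 -0.155]
dq [ 0.001  0.001 -0.    -0.001 -0.     0.002 -0.002]
joint_torque [-1.0000e-03 -6.2060e+01 -2.1870e+00 -2.4967e+01  1.3000e-02  1.2000e-02
  0.0000e+00]
tool_pos [ 203.325 -590.455  230.436]
orientation [-0.116 -0.697 -0.117  0.698]
wrist_force [ 0.249  0.153 -0.887]
ft_torque [0.047 0.03  0.026]
grip_width 85.358
scene mixer 0.61 [326.72 225.08]
scene mixer_collar 0.78 [326.976 204.2  ]
scene jar_center 0.74 [327.872 195.32 ]
scene jar_center 0.64 [390.912 179.4  ]
scene jar_mouth 0.55 [326.016 187.4  ]
scene jar_label 0.67 [343.616 186.88 ]
top jar_mouth 0.85 [309.312 207.4  ]
top jar_label 0.91 [329.088 219.2  ]
top mixing_cup 0.89 [210.688 254.48 ]
top tape_measure 0.65 [420.928 200.08 ]
top paint_pot 0.95 [415.104 248.88 ]
{'fx': 498.95498962800724, 'fy': 498.95498962800724, 'cx': 324.91544852377524, 'cy': 194.47735305067658, 'R': array([[-0.87166291, -0.49010294, -0.00169597],
       [-0.33788846,  0.60344424, -0.72227864],
       [ 0.35501431, -0.62901046, -0.69160009]]), 't': array([ 460.26075908,  204.61423785, 1246.30091899])}
{'fx': 496.8445293443706, 'fy': 496.8445293443706, 'cx': 319.62382171774556, 'cy': 202.80844046091855, 'R': array([[-0.01057547, -0.99986802,  0.01233299],
       [-0.98557524,  0.00833935, -0.16903227],
       [ 0.16890711, -0.01394269, -0.98553335]]), 't': array([  44.47588391,  506.29803075, 1054.3737477 ])}
{'fx': 295.68346205312326, 'fy': 295.68346205312326, 'cx': 319.0026552531681, 'cy': 204.42568513238677, 'hand_eye': array([[-4.60001067e-04, -2.62256434e-01,  9.64998109e-01,
        -1.43032716e+02],
       [ 9.99999893e-01, -1.62704268e-04,  4.32467973e-04,
         1.85282065e-01],
       [ 4.35918025e-05,  9.64998205e-01,  2.62256481e-01,
        -6.72149250e+01],
       [ 0.00000000e+00,  0.00000000e+00,  0.00000000e+00,
         1.00000000e+00]])}
```

View images.

View pics/s0.png

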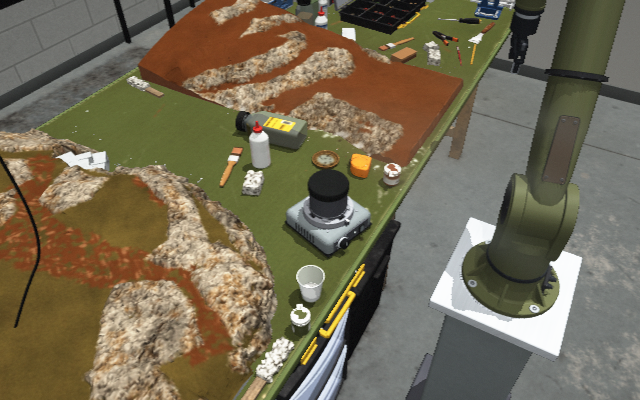

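View pics/t0.png

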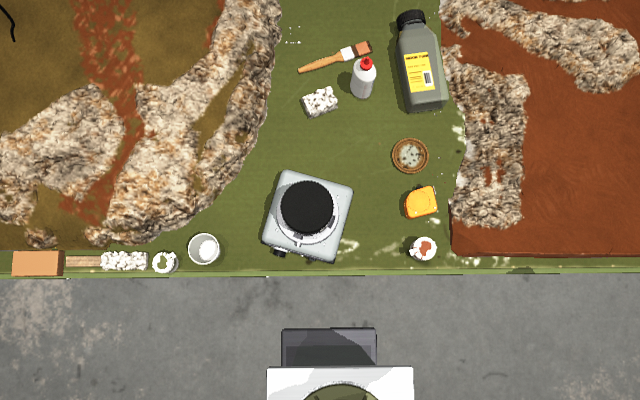

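```bash
python3 - <<'E'
from h import *
im=cv2.imread('pics/t0.png')
c=im[160:275,250:365]; cv2.imwrite('pics/t0z.png',cv2.resize(c,None,fx=5,fy=5,interpolation=cv2.INTER_CUBIC))
im=cv2.imread('pics/s0.png')
c=im[160:260,275:385]; cv2.imwrite('pics/s0z.png',cv2.resize(c,None,fx=5.5,fy=5.5,interpolation=cv2.INTER_CUBIC))
# lid blob
g=cv2.cvtColor(cv2.imread('pics/t0.png'),cv2.COLOR_BGR2GRAY)
m=(g<45).astype(np.uint8); 
n,l,s,ce=cv2.connectedComponentsWithStats(m)
i=l[207,307]; print(s[i],ce[i])
for z in (160,167): print(onz('top',ce[i],z))
print('mouth',onz('top',(309.3,207.4),146))
for n,p in [('cup',(210.7,254.5)),('tape',(420.9,200)),('pot',(415,249))]: print(n,onz('top',p,0))
E
```

```text
[ 281  181   52   54 2137] [306.64670098 207.23912026]
[477.99783378  66.90803068 160.        ]
[476.86070342  66.82120223 167.        ]
mouth [479.90177662  61.79465233 146.        ]
cup [398.14115385 285.32553559   0.        ]
tape [ 518.62863093 -194.3654468     0.        ]
pot [ 406.05920704 -175.88004555    0.        ]
```

View pics/t0z.png

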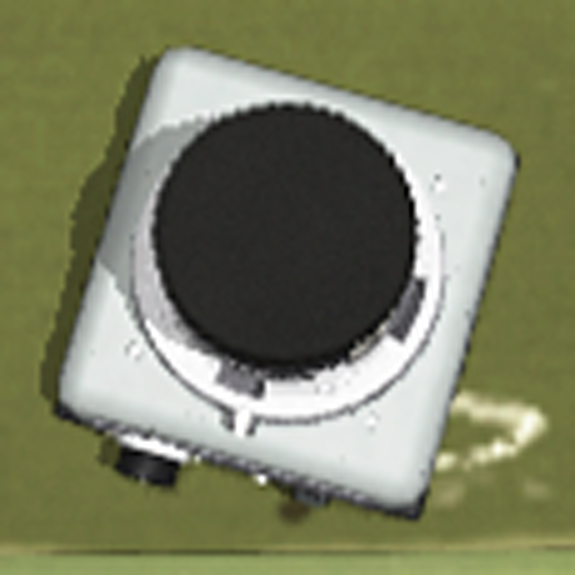

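View pics/s0z.png

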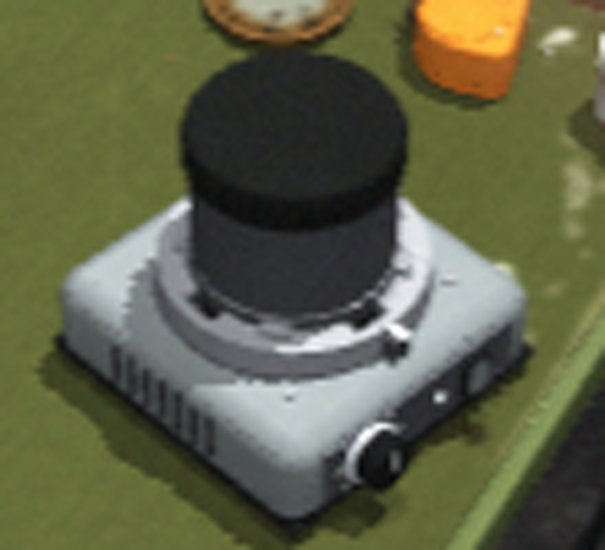

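```bash
python3 - <<'E'
from h import *
from scipy.spatial.transform import Rotation as Ro
q=telemetry.get_obs()['orientation']; R=Ro.from_quat(np.r_[q[1:],q[0]]).as_matrix(); print(R.round(4))
for z in (77.5,): print('collar',onz('top',(307.2,213.1),z)); print('mark',onz('top',(250+239/5-.4,160+420/5-.4),z))
a=onz('top',(307.2,213.1),77.5)
for z in (153,158,163): print(z,onz('top',(306.4,206.5),z))
# overlay: project circles for candidates
import math
C=a
for cam in('top','scene'):
    im=cv2.imread({'top':'pics/t0.png','scene':'pics/s0.png'}[cam]); im=cv2.resize(im,None,fx=5,fy=5,interpolation=cv2.INTER_CUBIC)
    for z,r,col in((77.5,66,(0,0,255)),(60,66,(255,0,255)),(158,52,(0,255,0))):
        P=np.array([proj(cam,[C[0]+r*math.cos(t),C[1]+r*math.sin(t),z]) for t in np.linspace(0,6.28,80)])
        cv2.polylines(im,[np.int32((P+.5)*5)],True,col,1)
    u=proj(cam,[*C[:2],110]).astype(int)*5
    cv2.imwrite(f'pics/ov_{cam}.png',im[max(0,u[1]-280):u[1]+280,u[0]-300:u[0]+300])
print(-np.array(optics.camera_params('scene')['R']).T@optics.camera_params('scene')['t'])
E
```

```text
[[ 0.000e+00  3.257e-01 -9.455e-01]
 [-1.000e-04 -9.455e-01 -3.257e-01]
 [-1.000e+00  1.000e-04  0.000e+00]]
collar [478.74744685  66.83147214  77.5       ]
mark [413.96761056  87.88383266  77.5       ]
153 [480.62179702  67.47408836 153.        ]
158 [479.80190606  67.40960072 158.        ]
163 [478.98201509  67.34511308 163.        ]
[  27.87436641  886.03818129 1010.51090758]
```

View pics/ov_top.png

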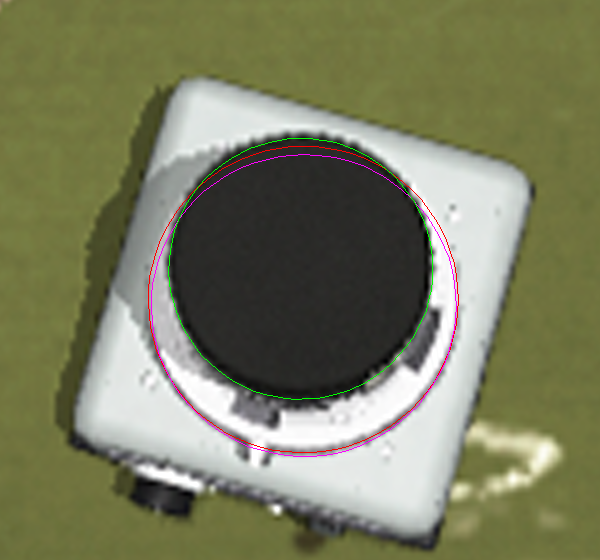

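View pics/ov_scene.png

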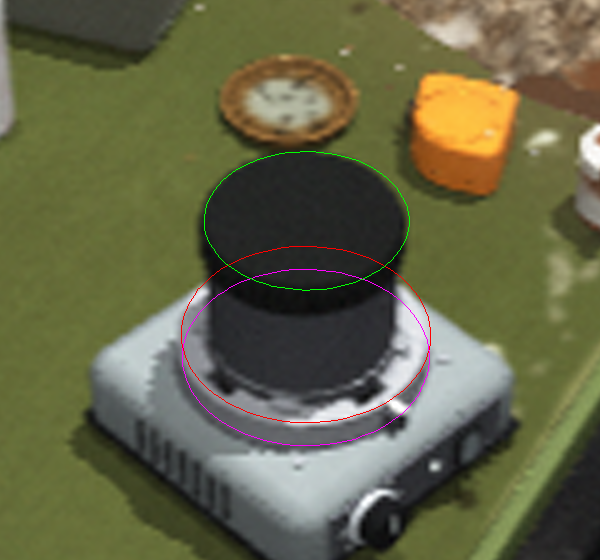

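Call:
play_rows --targets '[{"gripper": 1, "dx": 0, "dy": -11, "dz": -10, "turn": 0}, {"gripper": 1, "dx": 0, "dy": -34, "dz": -30, "turn": 0}, {"gripper": 1, "dx": 0, "dy": -62, "dz": -55, "turn": 0}, {"gripper": 1, "dx": 0, "dy": -92, "dz": -82, "turn": 0}, {"gripper": 1, "dx": 0, "dy": -120, "dz": -107, "turn": 0}]'

```text
t: 1.17
tool_pos: [266.1, -440.7, 231.2]
orientation: [0.117, 0.698, 0.117, -0.697]
wrist_force: [1.7, 0.1, 1.3]
grip_width: 26.1
```

Call:
play_rows --targets '[{"gripper": 1, "dx": 0, "dy": -30, "dz": -26, "turn": 0}, {"gripper": 1, "dx": 0, "dy": -60, "dz": -53, "turn": 0}, {"gripper": 1, "dx": 0, "dy": -90, "dz": -80, "turn": 0}, {"gripper": 1, "dx": 0, "dy": -120, "dz": -107, "turn": 0}, {"gripper": 1, "dx": 0, "dy": -150, "dz": -134, "turn": 0}]'

```text
t: 1.58
tool_pos: [343.9, -255.4, 231.6]
orientation: [0.117, 0.698, 0.116, -0.697]
wrist_force: [1.4, 0.1, 1.0]
grip_width: -0.2
```

Call:
play_rows --targets '[{"gripper": 1, "dx": 0, "dy": -30, "dz": -26, "turn": 0}, {"gripper": 1, "dx": 0, "dy": -60, "dz": -53, "turn": 0}, {"gripper": 1, "dx": 0, "dy": -90, "dz": -80, "turn": 0}, {"gripper": 1, "dx": 0, "dy": -118, "dz": -105, "turn": 0}, {"gripper": 1, "dx": 0, "dy": -135, "dz": -120, "turn": 0}]'

```text
t: 2.0
tool_pos: [414.2, -86.4, 231.9]
orientation: [0.118, 0.698, 0.118, -0.696]
wrist_force: [1.1, -1.2, -0.2]
grip_width: 0.2
```

```bash
python3 - <<'E'
from h import *
o=telemetry.get_obs()
for k in o: print(k,np.round(o[k],3))
save('wrist','w1');
for r in optics.landmark_of('wrist','jar_label')[:2]: print(r)
E
```

```text
t 2.0
joint_pos [ 0.547  0.21  -0.487  1.99   0.118  0.967 -1.233]
dq [-0.498  0.086 -0.124 -0.088  0.09   0.039 -0.659]
joint_torque [  2.683 -37.316  -1.955 -21.795  -0.089   0.04    0.489]
tool_pos [414.245 -86.377 231.876]
orientation [ 0.118  0.698  0.118 -0.696]
wrist_force [ 1.108 -1.231 -0.203]
ft_torque [0.021 0.02  0.008]
grip_width 0.163
{'centre': [0.3362, 0.2787], 'confidence': 0.81}
```

View pics/w1.png

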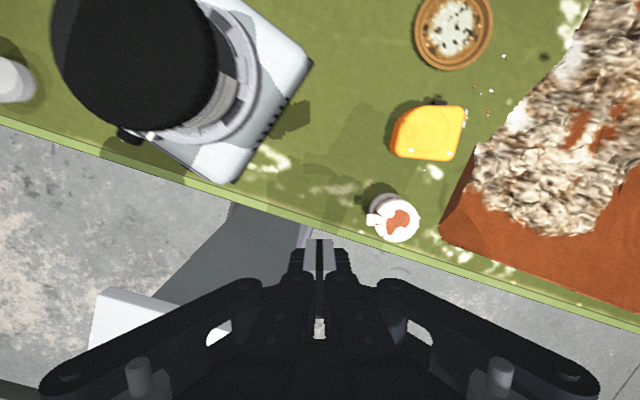

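```bash
cat >> h.py <<'E'
from scipy.spatial.transform import Rotation as Ro
def wray(px,o):
    p=optics.camera_params('wrist');H=np.array(p['hand_eye'])
    q=o['orientation'];R=Ro.from_quat(np.r_[q[1:],q[0]]).as_matrix()
    d=np.array([(px[0]-p['cx'])/p['fx'],(px[1]-p['cy'])/p['fy'],1.])
    return np.array(o['tool_pos'])+R@H[:3,3], R@H[:3,:3]@d
C=np.array([479.,67.])
E
python3 - <<'E'
from h import *
o=telemetry.get_obs()
c,d=wray((.3362*640,.2787*400),o); X=c+d*(108.5-c[2])/d[2]
print(X,X[:2]-C,np.degrees(np.arctan2(*(X[:2]-C)[::-1])))
E
python3 - <<'E'
import cv2
im=cv2.imread('pics/w1.png')[40:200,100:320]
cv2.imwrite('pics/w1z.png',cv2.resize(im,None,fx=3.5,fy=3.5,interpolation=cv2.INTER_CUBIC))
E
```

```text
[458.45884842  23.69334235 108.5       ] [-20.54115158 -43.30665765] -115.37585368433386
```

View pics/w1z.png

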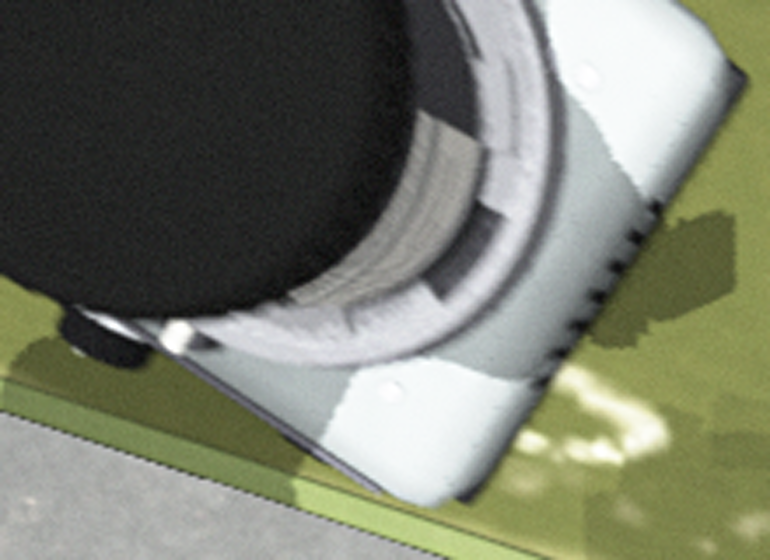

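Call:
play_rows --targets '[{"gripper": 1, "dx": 0, "dy": -28, "dz": -25, "turn": -6}, {"gripper": 1, "dx": 0, "dy": -56, "dz": -50, "turn": -12}, {"gripper": 1, "dx": 0, "dy": -84, "dz": -75, "turn": -18}, {"gripper": 1, "dx": 0, "dy": -112, "dz": -100, "turn": -24}, {"gripper": 1, "dx": 0, "dy": -136, "dz": -120, "turn": -30}]'

```text
t: 2.52
tool_pos: [483.0, 78.7, 231.5]
orientation: [0.295, 0.643, 0.295, -0.642]
wrist_force: [0.3, 0.3, -0.2]
grip_width: 0.2
```

Call:
play_rows --targets '[{"gripper": 1, "dx": 10, "dy": -3, "dz": -5, "turn": -5}, {"gripper": 1, "dx": 20, "dy": -5, "dz": -10, "turn": -10}, {"gripper": 1, "dx": 30, "dy": -8, "dz": -16, "turn": -15}, {"gripper": 1, "dx": 35, "dy": -9, "dz": -20, "turn": -20}, {"gripper": 1, "dx": 35, "dy": -9, "dz": -25, "turn": -20}]'

```text
t: 2.93
tool_pos: [491.2, 100.9, 195.1]
orientation: [-0.401, -0.581, -0.402, 0.583]
wrist_force: [-0.3, -0.6, -0.2]
grip_width: 0.3
```

```bash
cat >> h.py <<'E'
def st():
    o=telemetry.get_obs(); q=o['orientation'];R=Ro.from_quat(np.r_[q[1:],q[0]]).as_matrix()
    d=np.array(o['tool_pos'])[:2]-C
    print('t',o['t'],'pos',np.round(o['tool_pos'],1),'F',np.round(o['wrist_force'],2),'M',np.round(o['ft_torque'],3))
    print('r',np.hypot(*d),'ang',np.degrees(np.arctan2(d[1],d[0])),'-z ang',np.degrees(np.arctan2(-R[1,2],-R[0,2])),'tilt',R[2,0])
    D=np.r_[C-np.array(o['tool_pos'])[:2],0]; print('centre in tool (want 0,0,38):',(R.T@D).round(2),'j',np.round(o['joint_pos'],2))
E
python3 - <<'E'
from h import *
st(); save('wrist','w2'); save('top','t2')
E
```

```text
t 2.9333 pos [491.2 100.9 195.1] F [-0.32 -0.64 -0.17] M [-0.048  0.018  0.033]
r 36.000249250008345 ang 70.24165697716845 -z ang 69.18964353401496 tilt -0.9999965961289701
centre in tool (want 0,0,38): [ 0.06  0.66 35.99] j [ 0.26  0.42 -0.72  1.87  0.33  0.98 -0.98]
```

View pics/t2.png

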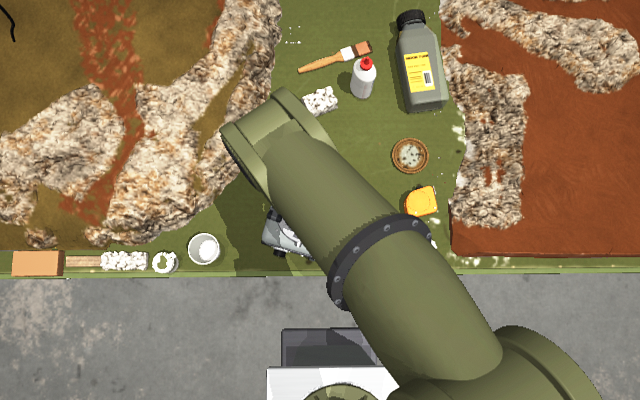

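View pics/w2.png

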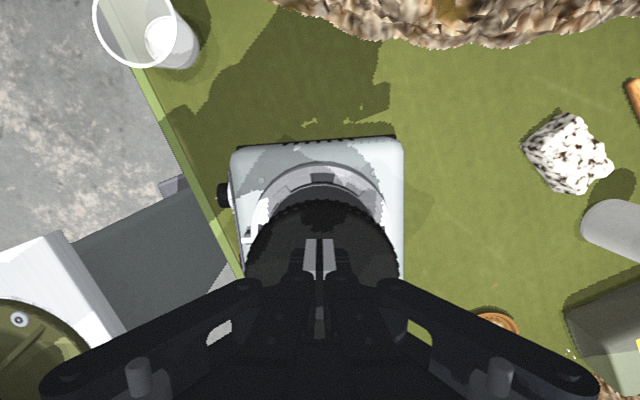

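Call:
play_rows --targets '[{"gripper": 1, "dx": 8, "dy": 0, "dz": 0, "turn": 0}, {"gripper": 1, "dx": 16, "dy": 0, "dz": 0, "turn": 0}, {"gripper": 1, "dx": 24, "dy": 0, "dz": 0, "turn": 0}, {"gripper": 1, "dx": 28, "dy": 0, "dz": 0, "turn": 0}, {"gripper": 1, "dx": 30, "dy": 0, "dz": 0, "turn": 0}]'

```text
t: 3.45
tool_pos: [491.2, 101.6, 165.3]
orientation: [-0.4, -0.582, -0.401, 0.583]
wrist_force: [-0.6, 0.0, 0.2]
grip_width: 0.2
```

Call:
play_rows --targets '[{"gripper": 1, "dx": 0.4, "dy": 0, "dz": 0, "turn": 0}, {"gripper": 1, "dx": 0.8, "dy": 0, "dz": 0, "turn": 0}, {"gripper": 1, "dx": 1.2, "dy": 0, "dz": 0, "turn": 0}, {"gripper": 1, "dx": 1.6, "dy": 0, "dz": 0, "turn": 0}, {"gripper": 1, "dx": 2, "dy": 0, "dz": 0, "turn": 0}]'

```text
t: 3.87
tool_pos: [491.8, 102.1, 164.5]
orientation: [0.401, 0.583, 0.4, -0.583]
wrist_force: [0.2, 0.5, 0.8]
grip_width: 0.1
```

```bash
python3 - <<'E'
from h import *
st()
E
```

```text
t 3.8667 pos [491.8 102.1 164.5] F [0.21 0.54 0.82] M [0.006 0.015 0.018]
r 37.359510004652044 ang 69.88794720067618 -z ang 69.00765431704833 tilt -0.9999998899941633
centre in tool (want 0,0,38): [-1.000e-02  5.700e-01  3.736e+01] j [ 0.23  0.45 -0.7   1.91  0.37  0.91 -1.02]
```

Call:
play_rows --targets '[{"gripper": 1, "dx": 0.4, "dy": 0, "dz": 0, "turn": 0}, {"gripper": 1, "dx": 0.8, "dy": 0, "dz": 0, "turn": 0}, {"gripper": 1, "dx": 1.2, "dy": 0, "dz": 0, "turn": 0}, {"gripper": 1, "dx": 1.6, "dy": 0, "dz": 0, "turn": 0}, {"gripper": 1, "dx": 2, "dy": 0, "dz": 0, "turn": 0}]'

```text
t: 4.28
tool_pos: [491.9, 102.1, 162.8]
orientation: [0.401, 0.583, 0.4, -0.583]
wrist_force: [-2.9, -1.3, 10.4]
grip_width: 0.0
```

Call:
play_rows --targets '[{"gripper": 1, "dx": -0.2, "dy": 0, "dz": 0, "turn": 0}, {"gripper": 1, "dx": -0.3, "dy": 0, "dz": 0, "turn": 0}, {"gripper": 1, "dx": -0.3, "dy": 0, "dz": 0, "turn": 0}, {"gripper": 1, "dx": -0.3, "dy": 0, "dz": 0, "turn": 0}, {"gripper": 1, "dx": -0.3, "dy": 0, "dz": 0, "turn": 0}]'

```text
t: 4.7
tool_pos: [491.9, 102.1, 162.9]
orientation: [0.401, 0.583, 0.4, -0.583]
wrist_force: [-1.4, -1.0, 5.7]
grip_width: -0.2
```

```bash
python3 - <<'E'
from h import *
st()
E
```

```text
t 4.7 pos [491.9 102.1 162.9] F [-1.4  -0.96  5.71] M [-0.142  0.297  0.009]
r 37.43761512543228 ang 69.85538737240257 -z ang 69.00664798860869 tilt -0.9999998250554034
centre in tool (want 0,0,38): [-1.000e-02  5.500e-01  3.743e+01] j [ 0.23  0.45 -0.7   1.91  0.37  0.9  -1.02]
```

Call:
play_rows --targets '[{"gripper": 1, "dx": 0.05, "dy": 0.66, "dz": 0.01, "turn": 1}, {"gripper": 1, "dx": 0.1, "dy": 1.32, "dz": 0.02, "turn": 2}, {"gripper": 1, "dx": 0.1, "dy": 1.98, "dz": 0.05, "turn": 3}, {"gripper": 1, "dx": 0.1, "dy": 2.65, "dz": 0.09, "turn": 4}, {"gripper": 1, "dx": 0.1, "dy": 3.3, "dz": 0.14, "turn": 5}]'

```text
t: 5.12
tool_pos: [494.8, 101.3, 162.9]
orientation: [0.375, 0.6, 0.375, -0.599]
wrist_force: [-1.5, 1.1, 7.0]
grip_width: -0.0
```

```bash
python3 - <<'E'
from h import *
st()
E
```

```text
t 5.1167 pos [494.8 101.3 162.9] F [-1.53  1.12  7.02] M [0.214 0.575 0.037]
r 37.80842333283151 ang 65.21943667767863 -z ang 63.98089064115452 tilt -0.9999996138975338
centre in tool (want 0,0,38): [-3.00e-02  8.20e-01  3.78e+01] j [ 0.22  0.45 -0.68  1.91  0.36  0.9  -1.09]
```

Call:
play_rows --targets '[{"gripper": 1, "dx": 0, "dy": 0.66, "dz": 0.01, "turn": 1}, {"gripper": 1, "dx": 0, "dy": 1.32, "dz": 0.02, "turn": 2}, {"gripper": 1, "dx": 0, "dy": 1.98, "dz": 0.05, "turn": 3}, {"gripper": 1, "dx": 0, "dy": 2.65, "dz": 0.09, "turn": 4}, {"gripper": 1, "dx": 0, "dy": 3.3, "dz": 0.14, "turn": 5}]'

```text
t: 5.53
tool_pos: [497.6, 99.8, 162.9]
orientation: [0.348, 0.616, 0.348, -0.615]
wrist_force: [-1.4, 0.9, 6.8]
grip_width: 0.0
```

Call:
play_rows --targets '[{"gripper": 1, "dx": 0, "dy": 0.66, "dz": 0.01, "turn": 1}, {"gripper": 1, "dx": 0, "dy": 1.32, "dz": 0.02, "turn": 2}, {"gripper": 1, "dx": 0, "dy": 1.98, "dz": 0.05, "turn": 3}, {"gripper": 1, "dx": 0, "dy": 2.65, "dz": 0.09, "turn": 4}, {"gripper": 1, "dx": 0, "dy": 3.3, "dz": 0.14, "turn": 5}]'

```text
t: 5.95
tool_pos: [500.4, 98.2, 163.0]
orientation: [0.321, 0.63, 0.321, -0.63]
wrist_force: [-3.0, 1.7, 6.4]
grip_width: -0.1
```

```bash
python3 - <<'E'
from h import *
st(); save('wrist','w3'); save('scene','s3')
im=cv2.imread('pics/s3.png')[140:260,265:385]
cv2.imwrite('pics/s3z.png',cv2.resize(im,None,fx=4.5,fy=4.5,interpolation=cv2.INTER_CUBIC))
E
```

```text
t 5.95 pos [500.4  98.2 163. ] F [-2.96  1.69  6.44] M [0.292 0.446 0.011]
r 37.854657348788464 ang 55.52094531510285 -z ang 53.999169369087376 tilt -0.9999994101669909
centre in tool (want 0,0,38): [-0.04  1.01 37.84] j [ 0.19  0.45 -0.63  1.9   0.33  0.9  -1.22]
```

View pics/s3z.png

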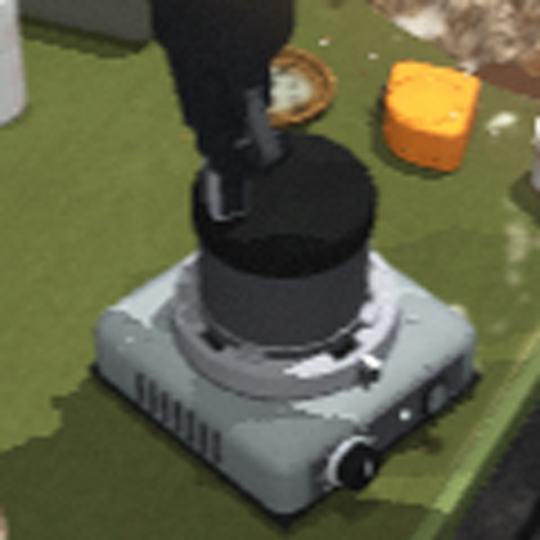

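View pics/w3.png

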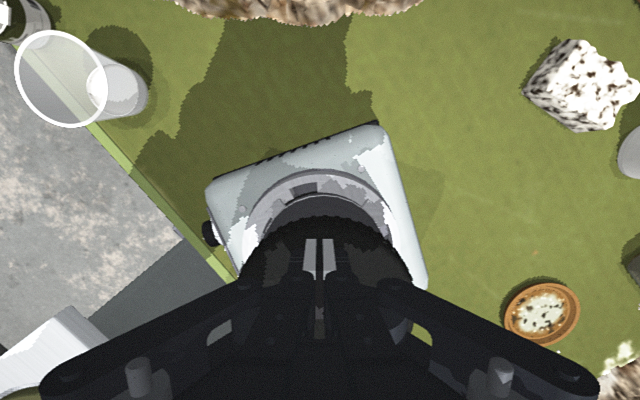

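Call:
play_rows --targets '[{"gripper": 1, "dx": 0.05, "dy": 0.66, "dz": 0.01, "turn": 1}, {"gripper": 1, "dx": 0.1, "dy": 1.32, "dz": 0.02, "turn": 2}, {"gripper": 1, "dx": 0.1, "dy": 1.98, "dz": 0.05, "turn": 3}, {"gripper": 1, "dx": 0.1, "dy": 2.65, "dz": 0.09, "turn": 4}, {"gripper": 1, "dx": 0.1, "dy": 3.3, "dz": 0.14, "turn": 5}]'

```text
t: 6.47
tool_pos: [503.1, 96.4, 163.0]
orientation: [0.293, 0.644, 0.294, -0.643]
wrist_force: [-2.7, 2.3, 7.4]
grip_width: 0.0
```

Call:
play_rows --targets '[{"gripper": 1, "dx": 0, "dy": 0.66, "dz": 0.01, "turn": 1}, {"gripper": 1, "dx": 0, "dy": 1.32, "dz": 0.02, "turn": 2}, {"gripper": 1, "dx": 0, "dy": 1.98, "dz": 0.05, "turn": 3}, {"gripper": 1, "dx": 0, "dy": 2.65, "dz": 0.09, "turn": 4}, {"gripper": 1, "dx": 0, "dy": 3.3, "dz": 0.14, "turn": 5}]'

```text
t: 6.88
tool_pos: [505.6, 94.2, 163.0]
orientation: [0.265, 0.656, 0.265, -0.655]
wrist_force: [-1.4, 1.6, 7.0]
grip_width: -0.3
```

Call:
play_rows --targets '[{"gripper": 1, "dx": 0, "dy": 0.66, "dz": 0.01, "turn": 1}, {"gripper": 1, "dx": 0, "dy": 1.32, "dz": 0.02, "turn": 2}, {"gripper": 1, "dx": 0, "dy": 1.98, "dz": 0.05, "turn": 3}, {"gripper": 1, "dx": 0, "dy": 2.65, "dz": 0.09, "turn": 4}, {"gripper": 1, "dx": 0, "dy": 3.3, "dz": 0.14, "turn": 5}]'

```text
t: 7.3
tool_pos: [507.8, 91.8, 162.9]
orientation: [0.236, 0.667, 0.237, -0.666]
wrist_force: [-1.4, 2.0, 7.4]
grip_width: 0.1
```

```bash
python3 - <<'E'
from h import *
st()
E
```

```text
t 7.3 pos [507.8  91.8 162.9] F [-1.37  2.04  7.36] M [ 0.565  0.405 -0.015]
r 37.99222314238336 ang 40.75420117182607 -z ang 39.012068475953086 tilt -0.999998363229071
centre in tool (want 0,0,38): [-0.07  1.15 37.97] j [ 0.16  0.45 -0.55  1.88  0.29  0.89 -1.43]
```

Call:
play_rows --targets '[{"gripper": 1, "dx": 0, "dy": 0.66, "dz": 0.01, "turn": 1}, {"gripper": 1, "dx": 0, "dy": 1.32, "dz": 0.02, "turn": 2}, {"gripper": 1, "dx": 0, "dy": 1.98, "dz": 0.05, "turn": 3}, {"gripper": 1, "dx": 0, "dy": 2.65, "dz": 0.09, "turn": 4}, {"gripper": 1, "dx": 0, "dy": 3.3, "dz": 0.14, "turn": 5}]'

```text
t: 7.72
tool_pos: [509.8, 89.3, 162.9]
orientation: [0.206, 0.677, 0.207, -0.676]
wrist_force: [-1.4, 2.2, 6.0]
grip_width: -0.5
```

Call:
play_rows --targets '[{"gripper": 1, "dx": 0, "dy": 0.66, "dz": 0.01, "turn": 1}, {"gripper": 1, "dx": 0, "dy": 1.32, "dz": 0.02, "turn": 2}, {"gripper": 1, "dx": 0, "dy": 1.98, "dz": 0.05, "turn": 3}, {"gripper": 1, "dx": 0, "dy": 2.65, "dz": 0.09, "turn": 4}, {"gripper": 1, "dx": 0, "dy": 3.3, "dz": 0.14, "turn": 5}]'

```text
t: 8.13
tool_pos: [511.6, 86.0, 162.6]
orientation: [0.177, 0.685, 0.177, -0.684]
wrist_force: [-0.2, 3.1, 3.9]
grip_width: 0.1
```

```bash
python3 - <<'E'
from h import *
st(); save('wrist','w4'); save('scene','s4')
im=cv2.imread('pics/s4.png')[140:260,265:385]
cv2.imwrite('pics/s4z.png',cv2.resize(im,None,fx=4.5,fy=4.5,interpolation=cv2.INTER_CUBIC))
E
```

```text
t 8.1333 pos [511.6  86.  162.6] F [-0.19  3.08  3.93] M [ 0.594  0.072 -0.049]
r 37.721392931729774 ang 30.303029893295857 -z ang 28.99219523013673 tilt -0.9999989012607886
centre in tool (want 0,0,38): [-0.05  0.86 37.71] j [ 0.13  0.44 -0.5   1.88  0.27  0.89 -1.56]
```

View pics/s4z.png

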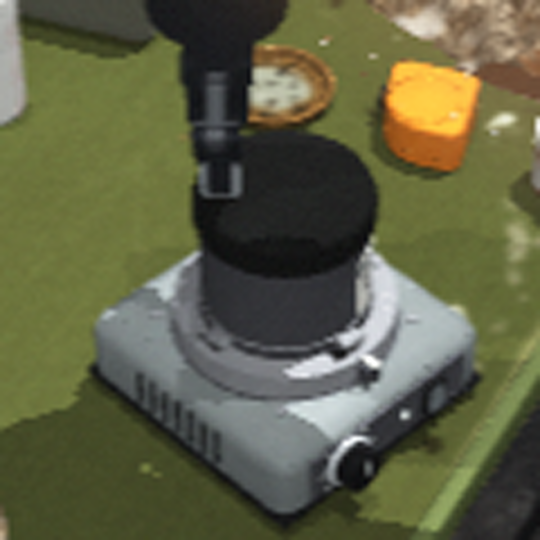

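View pics/w4.png

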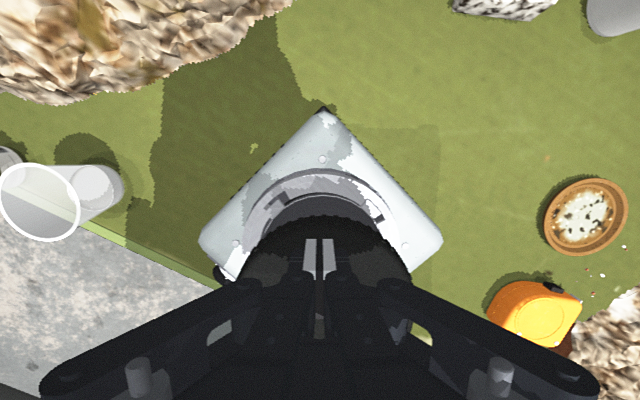

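Call:
play_rows --targets '[{"gripper": 1, "dx": 0.1, "dy": 0.66, "dz": 0.01, "turn": 1}, {"gripper": 1, "dx": 0.15, "dy": 1.32, "dz": 0.02, "turn": 2}, {"gripper": 1, "dx": 0.15, "dy": 1.98, "dz": 0.05, "turn": 3}, {"gripper": 1, "dx": 0.15, "dy": 2.65, "dz": 0.09, "turn": 4}, {"gripper": 1, "dx": 0.15, "dy": 3.3, "dz": 0.14, "turn": 5}]'

```text
t: 8.65
tool_pos: [512.5, 81.4, 161.9]
orientation: [-0.146, -0.691, -0.146, 0.692]
wrist_force: [0.0, 0.5, 0.6]
grip_width: -0.1
```

```bash
python3 - <<'E'
from h import *
st(); save('scene','s5')
im=cv2.imread('pics/s5.png')[140:260,265:385]
cv2.imwrite('pics/s5z.png',cv2.resize(im,None,fx=4.5,fy=4.5,interpolation=cv2.INTER_CUBIC))
E
```

```text
t 8.65 pos [512.5  81.4 161.9] F [0.02 0.54 0.55] M [0.111 0.036 0.026]
r 36.506209086773495 ang 23.31198991007113 -z ang 23.879738144803643 tilt -0.9999994093779896
centre in tool (want 0,0,38): [ 0.04 -0.36 36.5 ] j [ 0.12  0.44 -0.47  1.87  0.25  0.89 -1.63]
```

View pics/s5z.png

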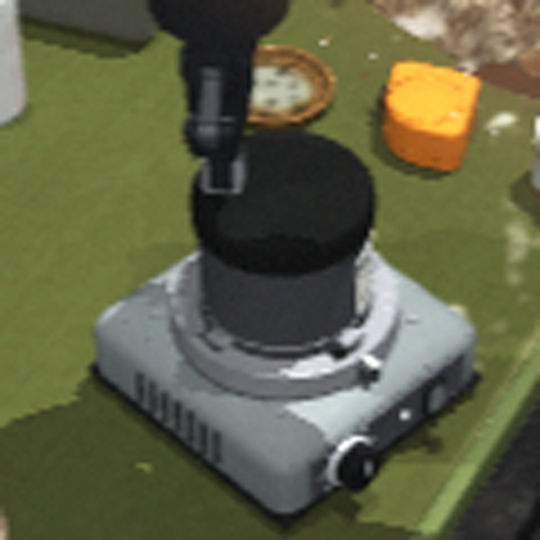

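Call:
play_rows --targets '[{"gripper": 1, "dx": 1.5, "dy": 0, "dz": 0, "turn": 0}, {"gripper": 1, "dx": 3, "dy": 0, "dz": 0, "turn": 0}, {"gripper": 1, "dx": 4.5, "dy": 0, "dz": 0, "turn": 0}, {"gripper": 1, "dx": 6, "dy": 0, "dz": 0, "turn": 0}, {"gripper": 1, "dx": 7, "dy": 0, "dz": 0, "turn": 0}]'

```text
t: 9.12
tool_pos: [512.5, 82.0, 154.9]
orientation: [-0.147, -0.691, -0.147, 0.692]
wrist_force: [-0.3, 0.7, 0.4]
grip_width: 0.2
```

```bash
python3 - <<'E'
from h import *
st()
E
```

```text
t 9.1167 pos [512.5  82.  154.9] F [-0.32  0.74  0.43] M [0.003 0.022 0.02 ]
r 36.71487065890306 ang 24.10044722356712 -z ang 24.01306891912246 tilt -0.9999997724797776
centre in tool (want 0,0,38): [2.000e-02 6.000e-02 3.671e+01] j [ 0.12  0.45 -0.47  1.88  0.26  0.87 -1.63]
```

Call:
play_rows --targets '[{"gripper": 1, "dx": 0.3, "dy": 0, "dz": -0.4, "turn": 0}, {"gripper": 1, "dx": 0.6, "dy": 0, "dz": -0.8, "turn": 0}, {"gripper": 1, "dx": 0.9, "dy": 0, "dz": -1, "turn": 0}, {"gripper": 1, "dx": 1.2, "dy": 0, "dz": -1, "turn": 0}, {"gripper": 1, "dx": 1.3, "dy": 0, "dz": -1, "turn": 0}]'

```text
t: 9.53
tool_pos: [513.7, 82.6, 153.9]
orientation: [0.147, 0.692, 0.147, -0.692]
wrist_force: [-0.5, 0.7, -0.1]
grip_width: -0.2
```

Call:
play_rows --targets '[{"gripper": 1, "dx": 0.15, "dy": 0, "dz": 0, "turn": 0}, {"gripper": 1, "dx": 0.3, "dy": 0, "dz": 0, "turn": 0}, {"gripper": 1, "dx": 0.45, "dy": 0, "dz": 0, "turn": 0}, {"gripper": 1, "dx": 0.5, "dy": 0, "dz": 0, "turn": 0}, {"gripper": 1, "dx": 0.5, "dy": 0, "dz": 0, "turn": 0}]'

```text
t: 9.95
tool_pos: [513.7, 82.6, 153.6]
orientation: [0.147, 0.692, 0.147, -0.692]
wrist_force: [0.1, -0.4, 1.2]
grip_width: -0.2
```

Call:
play_rows --targets '[{"gripper": 1, "dx": 0.1, "dy": 0, "dz": 0, "turn": 0}, {"gripper": 1, "dx": 0.2, "dy": 0, "dz": 0, "turn": 0}, {"gripper": 1, "dx": 0.3, "dy": 0, "dz": 0, "turn": 0}, {"gripper": 1, "dx": 0.4, "dy": 0, "dz": 0, "turn": 0}, {"gripper": 1, "dx": 0.4, "dy": 0, "dz": 0, "turn": 0}]'

```text
t: 10.37
tool_pos: [513.8, 82.6, 153.5]
orientation: [0.147, 0.692, 0.147, -0.691]
wrist_force: [-1.4, -0.7, 6.0]
grip_width: 0.1
```

Contact at 6 N. Now turn on.

Call:
play_rows --targets '[{"gripper": 1, "dx": 0.05, "dy": 0.66, "dz": 0.01, "turn": 1}, {"gripper": 1, "dx": 0.1, "dy": 1.32, "dz": 0.02, "turn": 2}, {"gripper": 1, "dx": 0.1, "dy": 1.98, "dz": 0.05, "turn": 3}, {"gripper": 1, "dx": 0.1, "dy": 2.65, "dz": 0.09, "turn": 4}, {"gripper": 1, "dx": 0.1, "dy": 3.3, "dz": 0.14, "turn": 5}]'

```text
t: 10.78
tool_pos: [515.5, 80.0, 153.5]
orientation: [0.116, 0.698, 0.117, -0.697]
wrist_force: [-0.6, 1.3, 5.6]
grip_width: -0.1
```

Call:
play_rows --targets '[{"gripper": 1, "dx": 0, "dy": 0.66, "dz": 0.01, "turn": 1}, {"gripper": 1, "dx": 0, "dy": 1.32, "dz": 0.02, "turn": 2}, {"gripper": 1, "dx": 0, "dy": 1.98, "dz": 0.05, "turn": 3}, {"gripper": 1, "dx": 0, "dy": 2.65, "dz": 0.09, "turn": 4}, {"gripper": 1, "dx": 0, "dy": 3.3, "dz": 0.14, "turn": 5}]'

```text
t: 11.2
tool_pos: [516.5, 76.9, 153.5]
orientation: [0.086, 0.702, 0.086, -0.701]
wrist_force: [-0.8, 0.8, 4.4]
grip_width: 0.2
```

```bash
python3 - <<'E'
from h import *
st()
E
```

```text
t 11.2 pos [516.5  76.9 153.5] F [-0.77  0.81  4.44] M [ 0.242  0.007 -0.029]
r 38.8073900830241 ang 14.756416808535556 -z ang 13.980353040079306 tilt -0.9999981041590625
centre in tool (want 0,0,38): [-0.07  0.53 38.8 ] j [ 0.1   0.45 -0.42  1.88  0.24  0.86 -1.77]
```

Force is drifting down; add a bit.

Call:
play_rows --targets '[{"gripper": 1, "dx": 0.05, "dy": 0.66, "dz": 0.01, "turn": 1}, {"gripper": 1, "dx": 0.1, "dy": 1.32, "dz": 0.02, "turn": 2}, {"gripper": 1, "dx": 0.15, "dy": 1.98, "dz": 0.05, "turn": 3}, {"gripper": 1, "dx": 0.2, "dy": 2.65, "dz": 0.09, "turn": 4}, {"gripper": 1, "dx": 0.2, "dy": 3.3, "dz": 0.14, "turn": 5}]'

```text
t: 11.62
tool_pos: [517.5, 73.8, 153.5]
orientation: [0.055, 0.706, 0.056, -0.704]
wrist_force: [0.5, 0.9, 5.1]
grip_width: 0.3
```

Call:
play_rows --targets '[{"gripper": 1, "dx": 0, "dy": 0.66, "dz": 0.01, "turn": 1}, {"gripper": 1, "dx": 0, "dy": 1.32, "dz": 0.02, "turn": 2}, {"gripper": 1, "dx": 0, "dy": 1.98, "dz": 0.05, "turn": 3}, {"gripper": 1, "dx": 0, "dy": 2.65, "dz": 0.09, "turn": 4}, {"gripper": 1, "dx": 0, "dy": 3.3, "dz": 0.14, "turn": 5}]'

```text
t: 12.03
tool_pos: [517.9, 70.5, 153.5]
orientation: [0.024, 0.708, 0.025, -0.706]
wrist_force: [0.4, 1.5, 6.2]
grip_width: 0.0
```

Call:
play_rows --targets '[{"gripper": 1, "dx": 0.05, "dy": 0.66, "dz": 0.01, "turn": 1}, {"gripper": 1, "dx": 0.05, "dy": 1.32, "dz": 0.02, "turn": 2}, {"gripper": 1, "dx": 0.05, "dy": 1.98, "dz": 0.05, "turn": 3}, {"gripper": 1, "dx": 0.05, "dy": 2.65, "dz": 0.09, "turn": 4}, {"gripper": 1, "dx": 0.05, "dy": 3.3, "dz": 0.14, "turn": 5}]'

```text
t: 12.45
tool_pos: [518.0, 67.1, 153.5]
orientation: [-0.007, 0.708, -0.006, -0.706]
wrist_force: [0.4, 1.0, 6.4]
grip_width: 0.0
```

```bash
python3 - <<'E'
from h import *
st(); save('scene','s6'); 
im=cv2.imread('pics/s6.png')[140:260,265:385]
cv2.imwrite('pics/s6z.png',cv2.resize(im,None,fx=4.5,fy=4.5,interpolation=cv2.INTER_CUBIC))
for r in optics.landmark_of('scene','jar_label')[:2]:
    p=np.array(r['centre'])*[640,400]; X=onz('scene',p,99)[:2]-C; print(r['confidence'],p,X,np.degrees(np.arctan2(X[1],X[0])))
E
```

```text
t 12.45 pos [518.   67.1 153.5] F [0.36 1.04 6.44] M [ 0.237 -0.009  0.004]
r 38.99370824330298 ang 0.19279927850927459 -z ang -1.0195044092373913 tilt -0.9999963694124657
centre in tool (want 0,0,38): [-0.1   0.82 38.98] j [ 0.07  0.44 -0.35  1.88  0.19  0.85 -1.97]
0.55 [342.592 203.92 ] [-40.50484252  -1.52459672] -177.84441231389286
```

View pics/s6z.png

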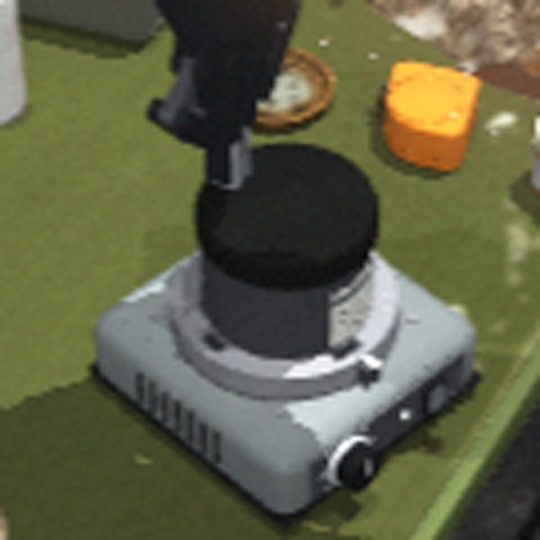

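Call:
play_rows --targets '[{"gripper": 1, "dx": 0.05, "dy": 0.66, "dz": 0.01, "turn": 1}, {"gripper": 1, "dx": 0.05, "dy": 1.32, "dz": 0.02, "turn": 2}, {"gripper": 1, "dx": 0.05, "dy": 1.98, "dz": 0.05, "turn": 3}, {"gripper": 1, "dx": 0.05, "dy": 2.65, "dz": 0.09, "turn": 4}, {"gripper": 1, "dx": 0.05, "dy": 3.3, "dz": 0.14, "turn": 5}]'

```text
t: 12.97
tool_pos: [517.9, 63.8, 153.5]
orientation: [-0.038, 0.707, -0.037, -0.705]
wrist_force: [0.8, 1.2, 6.0]
grip_width: 0.3
```

Call:
play_rows --targets '[{"gripper": 1, "dx": 0, "dy": 0.66, "dz": 0.01, "turn": 1}, {"gripper": 1, "dx": 0, "dy": 1.32, "dz": 0.02, "turn": 2}, {"gripper": 1, "dx": 0, "dy": 1.98, "dz": 0.05, "turn": 3}, {"gripper": 1, "dx": 0, "dy": 2.65, "dz": 0.09, "turn": 4}, {"gripper": 1, "dx": 0, "dy": 3.3, "dz": 0.14, "turn": 5}]'

```text
t: 13.38
tool_pos: [517.6, 60.6, 153.5]
orientation: [-0.068, 0.705, -0.067, -0.703]
wrist_force: [0.4, 1.2, 5.6]
grip_width: 0.2
```

Call:
play_rows --targets '[{"gripper": 1, "dx": 0, "dy": 0.66, "dz": 0.01, "turn": 1}, {"gripper": 1, "dx": 0, "dy": 1.32, "dz": 0.02, "turn": 2}, {"gripper": 1, "dx": 0, "dy": 1.98, "dz": 0.05, "turn": 3}, {"gripper": 1, "dx": 0, "dy": 2.65, "dz": 0.09, "turn": 4}, {"gripper": 1, "dx": 0, "dy": 3.3, "dz": 0.14, "turn": 5}]'

```text
t: 13.8
tool_pos: [516.8, 57.3, 153.5]
orientation: [-0.099, 0.701, -0.098, -0.699]
wrist_force: [0.6, 1.0, 5.6]
grip_width: -0.3
```

```bash
python3 - <<'E'
from h import *
st()
E
```

```text
t 13.8 pos [516.8  57.3 153.5] F [0.59 0.97 5.63] M [ 0.228 -0.095  0.006]
r 38.99830415107149 ang -14.35169654505362 -z ang -16.019534982916213 tilt -0.9999950029109982
centre in tool (want 0,0,38): [-0.1   1.13 38.98] j [ 0.04  0.43 -0.28  1.89  0.15  0.84 -2.17]
```

Call:
play_rows --targets '[{"gripper": 1, "dx": 0.05, "dy": 0.66, "dz": 0.01, "turn": 1}, {"gripper": 1, "dx": 0.05, "dy": 1.32, "dz": 0.02, "turn": 2}, {"gripper": 1, "dx": 0.05, "dy": 1.98, "dz": 0.05, "turn": 3}, {"gripper": 1, "dx": 0.05, "dy": 2.65, "dz": 0.09, "turn": 4}, {"gripper": 1, "dx": 0.05, "dy": 3.3, "dz": 0.14, "turn": 5}]'

```text
t: 14.22
tool_pos: [515.8, 54.2, 153.5]
orientation: [-0.13, 0.696, -0.128, -0.694]
wrist_force: [0.7, 2.1, 5.7]
grip_width: -0.1
```

Call:
play_rows --targets '[{"gripper": 1, "dx": 0.05, "dy": 0.66, "dz": 0.01, "turn": 1}, {"gripper": 1, "dx": 0.05, "dy": 1.32, "dz": 0.02, "turn": 2}, {"gripper": 1, "dx": 0.05, "dy": 1.98, "dz": 0.05, "turn": 3}, {"gripper": 1, "dx": 0.05, "dy": 2.65, "dz": 0.09, "turn": 4}, {"gripper": 1, "dx": 0.05, "dy": 3.3, "dz": 0.14, "turn": 5}]'

```text
t: 14.63
tool_pos: [514.8, 52.0, 153.5]
orientation: [-0.16, 0.69, -0.158, -0.688]
wrist_force: [1.5, 2.4, 5.4]
grip_width: 0.1
```

```bash
python3 - <<'E'
from h import *
st(); save('scene','s7'); 
im=cv2.imread('pics/s7.png')[140:260,265:385]
cv2.imwrite('pics/s7z.png',cv2.resize(im,None,fx=4.5,fy=4.5,interpolation=cv2.INTER_CUBIC))
for r in optics.landmark_of('scene','jar_label')[:2]:
    p=np.array(r['centre'])*[640,400]; X=onz('scene',p,99)[:2]-C; print(r['confidence'],p,X,np.degrees(np.arctan2(X[1],X[0])))
E
```

```text
t 14.6333 pos [514.8  52.  153.5] F [1.52 2.45 5.36] M [ 0.726 -0.35   0.014]
r 38.78835116645765 ang -22.692552709334144 -z ang -25.983904511457535 tilt -0.9999905650471808
centre in tool (want 0,0,38): [-0.11  2.23 38.72] j [ 0.01  0.42 -0.23  1.9   0.13  0.83 -2.3 ]
0.94 [341.504 209.28 ] [-47.18083145  17.05205104] 160.129179165204
```

View pics/s7z.png

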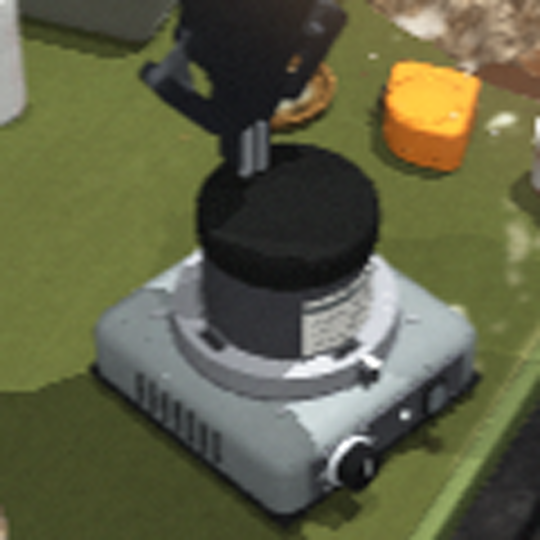

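Call:
play_rows --targets '[{"gripper": 1, "dx": 0.05, "dy": 0.66, "dz": 0.01, "turn": 1}, {"gripper": 1, "dx": 0.05, "dy": 1.32, "dz": 0.02, "turn": 2}, {"gripper": 1, "dx": 0.05, "dy": 1.98, "dz": 0.05, "turn": 3}, {"gripper": 1, "dx": 0.05, "dy": 1.98, "dz": 0.05, "turn": 3}, {"gripper": 1, "dx": 0.05, "dy": 1.98, "dz": 0.05, "turn": 3}]'

```text
t: 15.15
tool_pos: [513.9, 50.3, 153.5]
orientation: [-0.178, 0.686, -0.176, -0.683]
wrist_force: [0.9, 2.3, 5.3]
grip_width: -0.2
```

```bash
python3 - <<'E'
from h import *
st()
E
```

```text
t 15.15 pos [513.9  50.3 153.5] F [0.87 2.32 5.35] M [ 0.757 -0.365  0.008]
r 38.74423982842739 ang -25.589136991460514 -z ang -28.94448883182066 tilt -0.9999900990321183
centre in tool (want 0,0,38): [-0.11  2.27 38.68] j [ 0.01  0.42 -0.21  1.9   0.12  0.83 -2.34]
```

Call:
play_rows --targets '[{"gripper": 1, "dx": 0.1, "dy": 0.66, "dz": 0.01, "turn": 1}, {"gripper": 1, "dx": 0.2, "dy": 1.32, "dz": 0.02, "turn": 2}, {"gripper": 1, "dx": 0.25, "dy": 1.98, "dz": 0.05, "turn": 3}, {"gripper": 1, "dx": 0.25, "dy": 2.65, "dz": 0.09, "turn": 4}, {"gripper": 1, "dx": 0.25, "dy": 3.3, "dz": 0.14, "turn": 5}]'

```text
t: 15.57
tool_pos: [512.6, 47.7, 153.4]
orientation: [-0.208, 0.678, -0.205, -0.675]
wrist_force: [1.9, 3.3, 7.5]
grip_width: 0.0
```

```bash
python3 - <<'E'
from h import *
st(); save('scene','s8'); 
for r in optics.landmark_of('scene','jar_label')[:2]:
    p=np.array(r['centre'])*[640,400]; X=onz('scene',p,99)[:2]-C; print(r['confidence'],p,X,np.degrees(np.arctan2(X[1],X[0])))
a=cv2.imread('pics/s7.png')[175:235,295:375];b=cv2.imread('pics/s8.png')[175:235,295:375]
cv2.imwrite('pics/cmp.png',cv2.resize(np.hstack([a,b]),None,fx=5,fy=5,interpolation=cv2.INTER_CUBIC))
E
```

```text
t 15.5667 pos [512.6  47.7 153.4] F [1.92 3.34 7.53] M [ 0.832 -0.446 -0.049]
r 38.765256708732146 ang -29.792213334709018 -z ang -33.97162398559573 tilt -0.9999851966499013
centre in tool (want 0,0,38): [-0.12  2.82 38.66] j [-0.    0.42 -0.19  1.9   0.1   0.82 -2.41]
```

View pics/cmp.png

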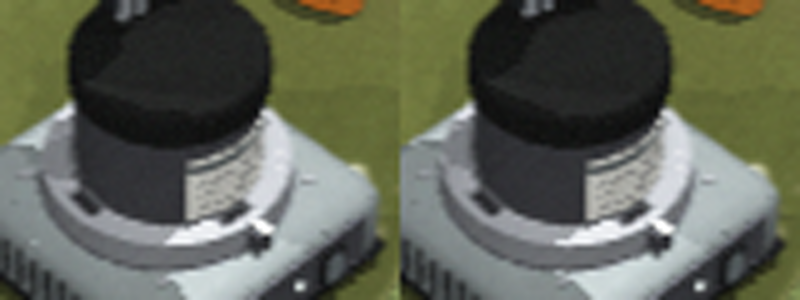

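Call:
play_rows --targets '[{"gripper": 1, "dx": -2, "dy": 0, "dz": 0, "turn": 0}, {"gripper": 1, "dx": -8, "dy": 0, "dz": 0, "turn": 0}, {"gripper": 1, "dx": -25, "dy": 0, "dz": 0, "turn": 0}, {"gripper": 1, "dx": -50, "dy": 0, "dz": 0, "turn": 0}, {"gripper": 1, "dx": -75, "dy": 0, "dz": 0, "turn": 0}]'

```text
t: 16.08
tool_pos: [509.5, 45.5, 227.6]
orientation: [0.206, -0.675, 0.207, 0.677]
wrist_force: [0.7, 0.8, -0.7]
grip_width: -0.2
```

```bash
python3 - <<'E'
from h import *
o=telemetry.get_obs(); q=o['orientation'];R=Ro.from_quat(np.r_[q[1:],q[0]]).as_matrix()
print(o['tool_pos'],(R.T@np.array([60,-200,0])).round(1))
E
```

```text
[509.54968867  45.52219816 227.63490626] [-1.000e-01  1.323e+02 -1.616e+02]
```

Call:
play_rows --targets '[{"gripper": 1, "dx": 0, "dy": 15, "dz": -18, "turn": 0}, {"gripper": 1, "dx": 0, "dy": 38, "dz": -46, "turn": 0}, {"gripper": 1, "dx": 0, "dy": 62, "dz": -76, "turn": 0}, {"gripper": 1, "dx": 0, "dy": 86, "dz": -105, "turn": 0}, {"gripper": 1, "dx": 0, "dy": 110, "dz": -135, "turn": 0}]'

```text
t: 16.5
tool_pos: [560.6, -122.5, 227.5]
orientation: [0.206, -0.676, 0.207, 0.677]
wrist_force: [-0.3, 0.9, 0.2]
grip_width: 0.3
```

Call:
play_rows --targets '[{"gripper": 1, "dx": 0, "dy": 24, "dz": -29, "turn": 0}, {"gripper": 1, "dx": 0, "dy": 48, "dz": -58, "turn": 0}, {"gripper": 1, "dx": 0, "dy": 72, "dz": -88, "turn": 0}, {"gripper": 1, "dx": 0, "dy": 90, "dz": -110, "turn": 0}, {"gripper": 1, "dx": 0, "dy": 100, "dz": -122, "turn": 0}]'

```text
t: 16.92
tool_pos: [605.3, -277.1, 226.5]
orientation: [0.207, -0.675, 0.209, 0.676]
wrist_force: [0.0, 0.0, -0.0]
grip_width: -0.1
```

```bash
python3 - <<'E'
from h import *
st()
for cam in('top','scene'):
  save(cam,'f_'+cam)
  for n,z in(('jar_label',99),('jar_mouth',136)):
   for r in optics.landmark_of(cam,n)[:1]:
    p=np.array(r['centre'])*[640,400]; X=onz(cam,p,z)[:2]-C; print(cam,n,r['confidence'],p,X,np.degrees(np.arctan2(X[1],X[0])))
im=cv2.imread('pics/f_top.png')[160:275,250:365]; b=cv2.imread('pics/f_scene.png')[145:260,275:390]
cv2.imwrite('pics/f.png',cv2.resize(np.hstack([im,b]),None,fx=3.4,fy=3.4,interpolation=cv2.INTER_CUBIC))
E
```

```text
t 16.9167 pos [ 605.3 -277.1  226.5] F [ 0.    0.01 -0.02] M [-0.02   0.001 -0.036]
r 366.57857627516336 ang -69.84479610070358 -z ang -34.26392587196659 tilt -0.9999965848360727
centre in tool (want 0,0,38): [  -0.42 -213.29  298.14] j [ 0.46  0.57 -0.13  1.39  0.08  1.19 -1.84]
top jar_label 0.7 [301.184 233.68 ] [-46.45764779  12.31422438] 165.15437614616513
top jar_mouth 0.8 [306.816 208.48 ] [ 0.36261796 -0.11945435] -18.23302246363289
scene jar_label 0.64 [340.416 207.92 ] [-42.44353553  14.08912144] 161.6364263768859
scene jar_mouth 0.88 [327.488 188.12 ] [ 3.58688343 -0.13710121] -2.1889472082364643
```

View pics/f.png

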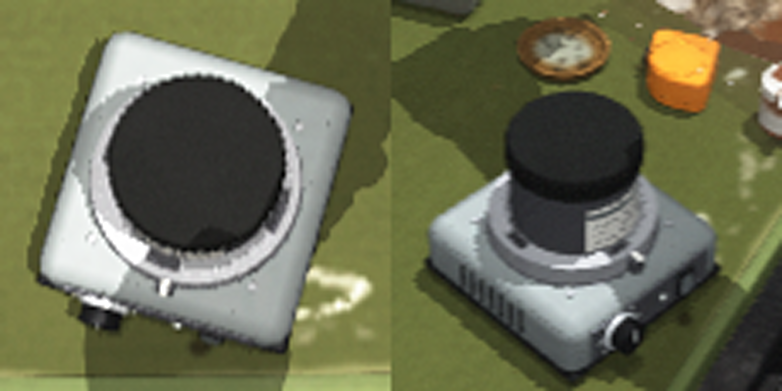

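View pics/f_top.png

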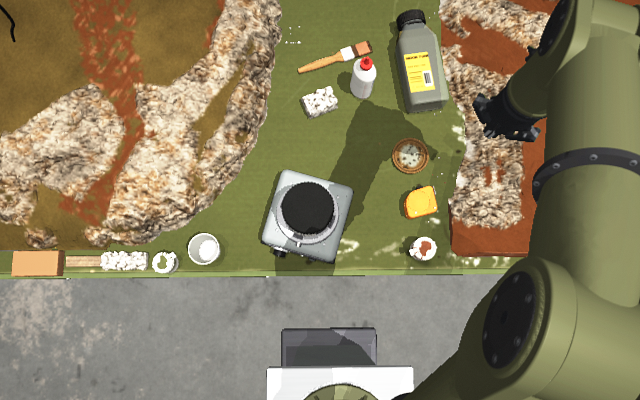

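```bash
python3 -c "
from h import *
print(env.close_job()); st()"
```

```text
the job is handed in; nothing more can be done
None
the job is handed in; nothing more can be done
```

I turned the jar clockwise with the shut fingertips resting on the lid's edge, until it dropped into the collar and then came up against its stop. The job was handed in at about 17 s, and it reports no verdict.

- **Turning:** I touched the lid 38 mm off the axis, its top felt at 163 mm, and pressed with 4 to 8 N while turning. The highest reading was 10.4 N, at first contact.
- **Drop:** After about 43° of turning, the force fell away. I found the lid again at 153.5 mm, which matches the expected 9.5 mm drop.
- **Stop:** After about another 40° the fingertip began sliding while the label stayed put in two successive pictures. I took that as the stop and lifted straight off.

**Last checks:**
- The label measured 160° to 165° across four looks by two cameras, and the collar's front mark is at 162°. That is inside the ±7° allowed; the widest reading is about 3° off.
- The lid centre was within 0.4 mm of the collar's axis in the top camera. The scene camera put it 3.6 mm off, which I put down to calibration and detection error.
- The jar looks upright, and the cup, tape measure and paint pot appear not to have moved.
- The wrist force was about 0 and the arm was well clear of everything.

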